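Ready and load the tray shaker

ROBOT

A 6-joint arm with a two-finger parallel gripper is mounted at the origin on the work surface. World frame = base frame: x ahead of the robot, y to its left, z up, the work surface at z = 0. Lengths are in m, angles in rad, forces in N, time in s.
With the tool pointing down it reaches from about 0.35 to 0.775 m from the base axis. Payload 5.5 kg.
Tool frame: the origin (TCP) lies between the finger pads; the fingertips stand 19 mm ahead of it and the grasp point (between the pads) is the TCP; z points along the fingers, x is the direction in which the jaws open and shut, and the axes are right-handed (so a half turn about z gives the same grasp; the last joint's range is limited). The gripper opens to 85 mm and grips with 20 to 120 N. Pads are 22 mm wide; open, the fingers measure 114 mm over their backs; the gripper's body (76 mm by 85 mm) begins 54 mm behind the grasp point. The pads swing forward as they close: fully open they stand 13 mm farther back than shut.
Start: joints at [-1.307, 0.313, 0.046, 1.304, 0, 1.431], TCP at [0.226, -0.529, 0.25] pointing down, gripper open.
Joint ranges: [-2.76, 2.76], [-0.86, 1.69], [-1.03, 1.26], [-2.2, 2.34], [-1.47, 1.5], [-3.14, 3.14]. Speed limits (rad/s): [2.57, 2.57, 3.14, 3.14, 3.14, 3.14].

INTERFACE

Orientations are given as a unit quaternion [w, x, y, z].
In Python, from workcell import env gives the robot as it stands. The module is installed in compiled form; this text tells all that it offers.
- The arm moves only by the tool carry_out, never from a script. Its argument "steps" is a list of rows, each a list of 7 numbers: the gripper command: -1 is shut, 1 is fully open, values between are in proportion, then the shift along the tool's x, y, z in m, then the turn, a rotation vector about the tool's x, y, z in rad. A call has 1 to 20 rows; each row shifts and turns the commanded pose from where the row before left it, along the tool's axes as they then stand; what a row does not reach is not made up. A row lasts 1/8 s, in which the tool goes at most 62.5 mm and 10.7 degrees, less where a joint would pass 70% of its speed; a pose out of reach is approached as far as the arm can. A call with a gripper value outside its range is refused whole. The fingers move at their own pace and stop on an object; "grip_force" is the grip in N (left out, the last holds). Time passes only in rows, so rows that do not move let the fingers close. It gives the time, the measured TCP pose, the force and the opening at its end, in the units of the state.
- env.get_state(): the state, without advancing time (a new reading comes with each control period).
- env.read_camera(name): name is "side" or "top" or "wrist"; returns a dict with "color" (480x640x3 uint8, red, green, blue), "K" (3x3 intrinsics, pixels), "dist" ([k1, k2, p1, p2, k3] as OpenCV has them; the pictures are not rectified), "R" (3x3) and "t" (3): a world point X has camera coordinates R X + t. Camera axes: x right, y down, z forward; pixel columns grow to the right and rows downward; lengths in m; the calibration is good to about 2 mm. A picture is of the moment at which its call begins. There is no depth.
- env.hand_in(): hands the job in, once; it reports no verdict.
The state is a dict: "clock": time; "joint_pos": joint angles; "qvel": joint speeds; "tau": joint torques, N m; "tcp_pos": TCP position; "orientation": TCP orientation; "wrist_force": force on the tool from outside, world axes, zero at the start; "ft_torque": the same for the moment, N m; "finger_gap": finger opening in m.
Only numpy, scipy, OpenCV 4.12 (cv2) and the standard library are available. Lean on these libraries where they do the work, as an engineer would, in place of code of your own. Each camera call takes 0.05 s, during which the arm holds its last target. There are 200 camera calls.

TASK

Get the small teal tray shaker ready and load it: first turn its speed dial until the pointer reads zero (the green tick), then push its bifold dust cover back until the two panels are folded flat against each other. After that stand every blue-capped flask upright on the tray's platform, and leave the red-capped flask and everything else where it is.

Things in the scene. Friction and masses are not known exactly. Their poses are not given: they have to be found in the camera images.
- tray (a point): centre of the black rubber platform of the fixed teal tray shaker, 55 mm above the bench. Axes: x across the tray, y along it to the cover's fixed hinge, z up. Platform 155 (x) by 260 (y) mm; walls 5 mm thick end 40 mm (x sides) and 30 mm (y ends) above it. Six flasks fit, 2 (x) by 3 (y), pitch 76 by 80 mm. The folded cover stands 150 mm from here at +y, its top 190 mm above the platform
- dial (a joint): angle of the speed dial (rad): 0 when its white pointer points at the wide green zero tick (the shaker's +x direction), growing counterclockwise seen from above; turns from -0.6 to 2.8, stays where left, friction about 0.03 N m
- dial_grip (a point): on the axis of the speed dial, at mid height of its blue bar grip, 94 mm above the bench. Bar 46 mm long, 12 wide, from 8 to 32 mm over a 48 mm disc's foot, on a white deck 70 mm above the bench; a white stripe marks its pointer half. x axis: along the bar to the pointer; z up. It lies 193 mm from the tray centre, in the tray's -y direction
- cover_hinge (a point): middle of the fixed hinge line of the white bifold cover, at the tray's +y end, 97 mm above the bench; the line runs along the shaker's x. Axes as for tray
- cover (a joint): angle (rad) of the inner cover panel over level: 0 flat over the tray, up to 1.56 upright at the hinge. The panel is 145 mm long, 170 mm wide, 6 mm thick, hinged at cover_hinge
- cover_outer (a joint): fold angle (rad) between the two panels: 0 in one plane, 3.12 folded flat against each other; always twice cover, as the outer panel's free edge is guided at hinge height. Starts as a low tent (about 1.24) over the tray, stays where left. Pushing the free edge level towards the hinge (1 to 5 N) raises the middle and folds it
- cover_bar (a point): middle of the blue bar (16 mm thick, 140 mm long, along the shaker's x) on the free edge of the outer panel, about hinge height (97 to 101 mm above the bench); push it towards cover_hinge (the +y direction of the tray), it ends within about 15 mm of the hinge line
- flask1: white conical plastic flask with blue screw cap, 90 mm tall, foot 51 mm across, neck 24 mm; cap 28 mm across, 66 to 90 mm above the foot; 50 to 100 g, loose, starts upright on the bench. Origin: centre of its underside, z up. Grip it by the cap from above. 4 to 6 such flasks are present; an absent one reads None
- flask2: white conical plastic flask with blue screw cap, 90 mm tall, foot 51 mm across, neck 24 mm; cap 28 mm across, 66 to 90 mm above the foot; 50 to 100 g, loose, starts upright on the bench. Origin: centre of its underside, z up. Grip it by the cap from above. 4 to 6 such flasks are present; an absent one reads None
- flask3: white conical plastic flask with blue screw cap, 90 mm tall, foot 51 mm across, neck 24 mm; cap 28 mm across, 66 to 90 mm above the foot; 50 to 100 g, loose, starts upright on the bench. Origin: centre of its underside, z up. Grip it by the cap from above. 4 to 6 such flasks are present; an absent one reads None
- flask4: white conical plastic flask with blue screw cap, 90 mm tall, foot 51 mm across, neck 24 mm; cap 28 mm across, 66 to 90 mm above the foot; 50 to 100 g, loose, starts upright on the bench. Origin: centre of its underside, z up. Grip it by the cap from above. 4 to 6 such flasks are present; an absent one reads None
- flask5: white conical plastic flask with blue screw cap, 90 mm tall, foot 51 mm across, neck 24 mm; cap 28 mm across, 66 to 90 mm above the foot; 50 to 100 g, loose, starts upright on the bench. Origin: centre of its underside, z up. Grip it by the cap from above. 4 to 6 such flasks are present; an absent one reads None
- flask6: white conical plastic flask with blue screw cap, 90 mm tall, foot 51 mm across, neck 24 mm; cap 28 mm across, 66 to 90 mm above the foot; 50 to 100 g, loose, starts upright on the bench. Origin: centre of its underside, z up. Grip it by the cap from above. 4 to 6 such flasks are present; an absent one reads None
- red_flask: same flask but with a red cap, not for this run: leave it. Origin at the centre of its underside
- beaker: empty glass beaker, 72 mm across, 90 mm tall; leave it. Origin under its centre
- bottle: amber bottle, 60 mm across, 150 mm tall; leave it. Origin under its centre
- jar: jar with green cap, 56 mm across, 70 mm tall; leave it. Origin under its centre
- tip_box: yellow pipette-tip box, 60 by 80 mm, 50 mm tall; leave it. Origin under its centre
- spatula: steel spatula, 170 mm long, lying on the bench; leave it
- cup: white plastic cup, 60 mm across, 50 mm tall; leave it. Origin under its centre
There are look-alikes about, which are no part of the job. What is shaped like the flask2 but black is not meant. What is shaped like the flask1 but pink is not meant.

How it is judged:
On the way, in this order (a step that is already met when the one before it is completed fails the run):
1. the speed dial reads zero (value of joint dial between -0.1 and 0.1 rad), for 0.2 s.
2. the cover's two panels are folded flat against each other (value of joint cover_outer above 2.95 rad), for 0.2 s.
At the end, for the whole second after the job is handed in: The dial reads zero within 0.1 rad, the cover is folded (fold angle over 2.95 rad), and every blue-capped flask that is present stands upright (within 0.1 rad) and at rest on the platform inside the tray walls (all of step 1 and value of joint cover_outer above 2.95 rad and x of flask1 in the frame of tray between -0.06 and 0.06 m and y of flask1 in the frame of tray between -0.115 and 0.115 m and z of flask1 in the frame of tray between -0.008 and 0.008 m and angle between each of flask1, flask2, flask3, flask4, flask5, flask6's own z axis and vertical below 0.1 rad and linear speed of each of flask1, flask2, flask3, flask4, flask5, flask6 below 0.03 m/s and x of flask2 in the frame of tray between -0.06 and 0.06 m and y of flask2 in the frame of tray between -0.115 and 0.115 m and z of flask2 in the frame of tray between -0.008 and 0.008 m and x of flask3 in the frame of tray between -0.06 and 0.06 m and y of flask3 in the frame of tray between -0.115 and 0.115 m and z of flask3 in the frame of tray between -0.008 and 0.008 m and x of flask4 in the frame of tray between -0.06 and 0.06 m and y of flask4 in the frame of tray between -0.115 and 0.115 m and z of flask4 in the frame of tray between -0.008 and 0.008 m and x of flask5 in the frame of tray between -0.06 and 0.06 m and y of flask5 in the frame of tray between -0.115 and 0.115 m and z of flask5 in the frame of tray between -0.008 and 0.008 m and x of flask6 in the frame of tray between -0.06 and 0.06 m and y of flask6 in the frame of tray between -0.115 and 0.115 m and z of flask6 in the frame of tray between -0.008 and 0.008 m); the robot touches nothing.
It fails at once if the red-capped flask or another bystander is pushed more than 5 cm from its place (distance of any of red_flask, beaker, bottle, jar, tip_box, spatula, cup from where it was at the start of the episode above 0.05 m).
It fails at once if a flask is put in the tray before the cover is folded back (value of joint cover_outer below 2.5 rad and ((x of flask1 in the frame of tray between -0.06 and 0.06 m and y of flask1 in the frame of tray between -0.115 and 0.115 m and z of flask1 in the frame of tray below 0.03 m) or (x of flask2 in the frame of tray between -0.06 and 0.06 m and y of flask2 in the frame of tray between -0.115 and 0.115 m and z of flask2 in the frame of tray below 0.03 m) or (x of flask3 in the frame of tray between -0.06 and 0.06 m and y of flask3 in the frame of tray between -0.115 and 0.115 m and z of flask3 in the frame of tray below 0.03 m) or (x of flask4 in the frame of tray between -0.06 and 0.06 m and y of flask4 in the frame of tray between -0.115 and 0.115 m and z of flask4 in the frame of tray below 0.03 m) or (x of flask5 in the frame of tray between -0.06 and 0.06 m and y of flask5 in the frame of tray between -0.115 and 0.115 m and z of flask5 in the frame of tray below 0.03 m) or (x of flask6 in the frame of tray between -0.06 and 0.06 m and y of flask6 in the frame of tray between -0.115 and 0.115 m and z of flask6 in the frame of tray below 0.03 m))).
Of flask1, flask2, flask3, flask4, flask5, flask6 only 4 to 6 are there at a start; the rules pass over those that are not, and their reading is None.
At some moment in a run one of flask1, flask2, flask3, flask4, flask5, flask6 may be knocked a few centimetres aside while the robot is not near it.
It also fails if it takes over 210 s, if anything falls off the work surface, if the arm or the gripper's body presses on something with over 40 N, if the wrist force passes 120 N, or if a joint passes its speed limit or range.

## Working session

There is one attempt and no reset: what is moved stays moved. The work goes in short steps, Python scripts to look and compute and a tool call to move; the robot and the scene stay as the last step left them, time stands still between calls to the robot, and variables do not carry over. Pictures are saved under pics/ and viewed, about 12 in all and at most 16, crops included, and the job is handed in when it is done.

Besides the shell and the picture viewer there is one more tool, called after "Request:" as name(argument=value, ...), one argument or row to a line, values as JSON. carry_out: Moves the arm, as the interface text tells. Its arguments: {"type":"object","properties":{"steps":{"type":"array","items":{"type":"array","items":{"type":"number"}}},"grip_force":{"type":"number"}},"required":["steps"]}

```bash
mkdir -p pics
cat > h.py <<'E'
import cv2, numpy as np
from workcell import env
def shot(cam,name):
    d=env.read_camera(cam); cv2.imwrite(f'pics/{name}.png',d['color'][:,:,::-1]); 
    np.savez(f'pics/{name}.npz',**{k:np.array(d[k]) for k in d}); return d
def load(name): return dict(np.load(f'pics/{name}.npz'))
def px2w(d,px,z):
    p=cv2.undistortPoints(np.array(px,float).reshape(-1,1,2),d['K'],np.array(d['dist'],float)).reshape(-1,2)
    R=np.array(d['R']);t=np.array(d['t']);c=-R.T@t
    r=np.c_[p,np.ones(len(p))]@R
    z=np.broadcast_to(z,len(p))
    return c+r*((z-c[2])/r[:,2])[:,None]
def w2px(d,X):
    return cv2.projectPoints(np.array(X,float).reshape(-1,3),cv2.Rodrigues(np.array(d['R'],float))[0],np.array(d['t'],float),d['K'],np.array(d['dist'],float))[0].reshape(-1,2)
E
python3 - <<'E'
from h import *
for c in ('top','side'):
    d=shot(c,c+'0'); print(c,-np.array(d['R']).T@d['t'])
print(env.get_state())
E
```

```text
top [ 0.40771258 -0.0241368   1.18415889]
side [0.47646153 0.87155626 0.84332877]
{'clock': 0.1, 'joint_pos': array([-1.30662660e+00,  3.13942655e-01,  4.50581736e-02,  1.30358454e+00,
       -4.51928995e-05,  1.43117563e+00]), 'qvel': array([ 4.76977681e-04,  4.26625197e-05,  4.68474988e-03, -5.49796242e-04,
       -7.42559220e-04,  1.09539070e-03]), 'tau': array([ 3.18897517e-03, -4.81724167e+01,  2.99244171e+01,  1.27147263e-02,
       -5.57628857e-05, -5.83600741e-07]), 'tcp_pos': array([ 0.22577494, -0.52834647,  0.24947406]), 'orientation': array([-5.36493683e-04,  8.34537540e-01, -5.50950446e-01, -6.41996891e-04]), 'wrist_force': array([-0.88617782, -0.74648958,  0.64387601]), 'ft_torque': array([-0.00902748, -0.04571974, -0.00603782]), 'finger_gap': 0.08564475094328051}
```

View pics/top0.png

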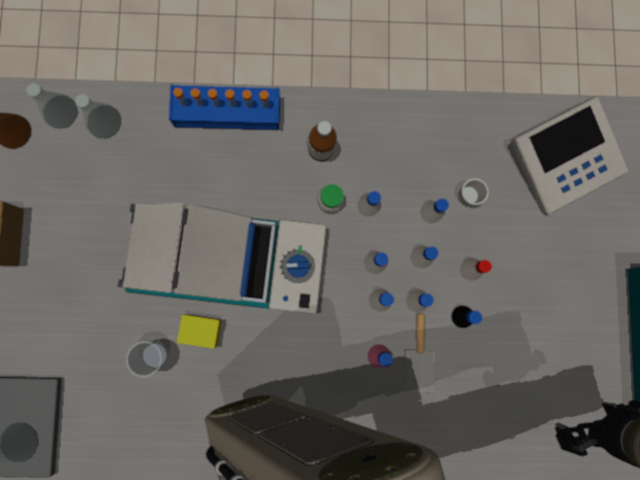

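View pics/side0.png

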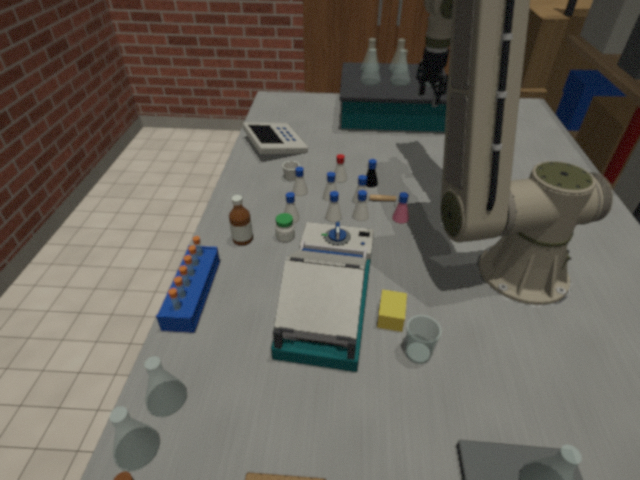

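Candidate blue-cap flasks (top image): (374,198), (441,205), (381,260), (430,253), (386,299), (426,299). Look-alikes are black (474,317), pink (384,358) and red (484,266). I'll check these in one crop and measure the positions.

Run:
```python
from h import *
d=load('top0'); im=d['color']
cv2.imwrite('pics/crop1.png',cv2.resize(im[170:375,240:500,::-1],None,fx=3,fy=2.9,interpolation=cv2.INTER_CUBIC))
hsv=cv2.cvtColor(im,cv2.COLOR_RGB2HSV)
m=cv2.inRange(hsv,(105,150,60),(128,255,255)); m[:150]=0
n,l,s,c=cv2.connectedComponentsWithStats(m)
for i in range(1,n):
    if s[i,4]>25: print(c[i].round(1),s[i,2:],px2w(d,[c[i]],.085)[0].round(3))
# green zero tick, tray features
for nm,px,z in [('deckcorners',[(278,219),(327,226),(318,312),(269,307)],.07),('dial',[(297,265)],.094),('green',[(301,248)],.07),
  ('backend',[(125,290),(268,306),(276,220)],.09),('hinge',[(132,208),(122,283)],.097),('bar',[(250,222),(245,295)],.1),('pointer',[(287,266),(312,265)],.102)]:
    print(nm,px2w(d,px,z).round(3)[:,:2].tolist())
```

```text
[373.5 198. ] [ 12  13 128] [ 0.64  -0.184  0.085]
[441. 205.] [ 13  13 127] [ 0.628 -0.328  0.085]
[247.4 259.5] [ 14  73 342] [0.504 0.076 0.085]
[430.3 252.9] [ 14  13 130] [ 0.526 -0.304  0.085]
[380.5 259. ] [ 13  13 128] [ 0.511 -0.2    0.085]
[299.  265.8] [ 21  22 293] [ 0.493 -0.03   0.085]
[386.1 299. ] [ 13  13 131] [ 0.428 -0.211  0.085]
[425.7 299.6] [ 14  12 136] [ 0.428 -0.294  0.085]
[474.1 317.1] [ 14  13 137] [ 0.394 -0.394  0.085]
[384.8 358.9] [ 13  13 140] [ 0.307 -0.209  0.085]
deckcorners [[0.592, 0.016], [0.58, -0.088], [0.399, -0.072], [0.407, 0.03]]
dial [[0.494, -0.026]]
green [[0.532, -0.034]]
backend [[0.436, 0.322], [0.409, 0.031], [0.587, 0.02]]
hinge [[0.604, 0.315], [0.45, 0.326]]
bar [[0.58, 0.072], [0.43, 0.078]]
pointer [[0.491, -0.006], [0.494, -0.057]]
```

View pics/crop1.png

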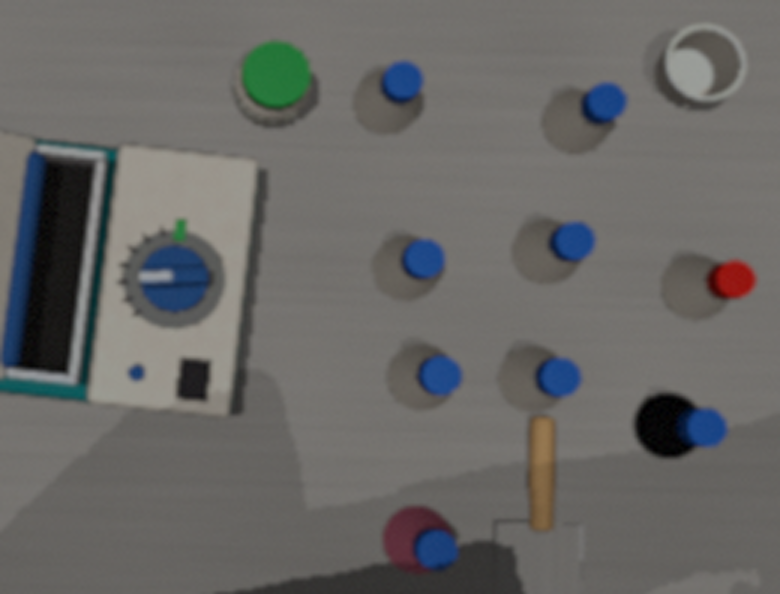

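All six choices show white bodies in the crop. Moving above the dial: shift first, then turn.

Request:
carry_out(
  steps=[
    [1,-0.0296,-0.0368,0,0,0,0],
    [1,-0.0296,-0.0368,0,0,0,0],
    [1,-0.0296,-0.0368,0,0,0,0],
    [1,-0.0296,-0.0368,0,0,0,0],
    [1,-0.0296,-0.0368,0,0,0,0],
    [1,-0.0296,-0.0368,0,0,0,0],
    [1,-0.0296,-0.0368,0,0,0,0],
    [1,-0.0296,-0.0368,0,0,0,0],
    [1,-0.0296,-0.0368,0,0,0,0],
    [1,-0.0296,-0.0368,0,0,0,0],
    [1,-0.0296,-0.0368,0,0,0,0],
    [1,-0.0296,-0.0368,0,0,0,0],
    [1,0,0,0,0,0,-0.182],
    [1,0,0,0,0,0,-0.182],
    [1,0,0,0,0,0,-0.182],
    [1,0,0,0,0,0,-0.182],
    [1,0,0,0,0,0,-0.182],
    [1,0,0,0,0,0,-0.182],
    [1,0,0,0,0,0,-0.182],
    [1,0,0,0,0,0,-0.182],
  ],
)

```text
clock: 2.6
tcp_pos: [0.4921, -0.0286, 0.2499]
orientation: [-0.0, 0.989, 0.147, -0.0]
wrist_force: [-0.1, 0.4, -0.9]
finger_gap: 0.0855
```

Request:
carry_out(
  steps=[
    [1,0,0,0,0,0,-0.182],
    [1,0,0,0,0,0,-0.182],
    [1,0,0,0,0,0,-0.182],
    [1,0,0,0,0,0,-0.182],
    [1,0,0,0,0,0,-0.182],
    [1,0,0,0,0,0,-0.182],
    [1,0,0,0,0,0,-0.182],
    [1,0,0,0,0,0,-0.182],
    [1,0,0,0,0,0,-0.182],
    [1,0,0,0,0,0,-0.182],
    [1,0,0,0,0,0,-0.182],
    [1,0,0,0,0,0,-0.182],
    [1,0,0,0,0,0,-0.182],
    [1,0,0,0,0,0,-0.182],
    [1,0,0,0,0,0,-0.182],
    [1,0,0,0,0,0,-0.182],
    [1,0,0,0,0,0,0],
    [1,0,0,0,0,0,0],
  ],
)

```text
clock: 4.85
tcp_pos: [0.4923, -0.0286, 0.2501]
orientation: [-0.0, -0.028, 1.0, 0.0]
wrist_force: [0.5, 0.1, -0.2]
finger_gap: 0.0855
```

```bash
cat >> h.py <<'E'
def yaw(s=None):
    s=s or env.get_state(); w,x,y,z=s['orientation']
    return np.arctan2(2*(x*y+w*z),1-2*(y*y+z*z))
def st():
    s=env.get_state(); print('t',round(s['clock'],2),'tcp',s['tcp_pos'].round(4),'yaw',yaw(s).round(3),'q',s['joint_pos'].round(3),'F',s['wrist_force'].round(1),'gap',round(s['finger_gap'],4))
def to(p,s=None):
    "tool-frame shift to world point p"
    s=s or env.get_state(); w,x,y,z=s['orientation']
    from scipy.spatial.transform import Rotation as Ro
    return Ro.from_quat([x,y,z,w]).inv().apply(np.array(p)-s['tcp_pos']).round(4)
E
python3 - <<'E'
from h import *
st(); shot('wrist','w1')
E
```

```text
t 4.85 tcp [ 0.4923 -0.0286  0.2501] yaw -3.085 q [-0.221  0.155 -0.159  1.257 -0.    -1.848] F [ 0.5  0.1 -0.2] gap 0.0855
```

View pics/w1.png

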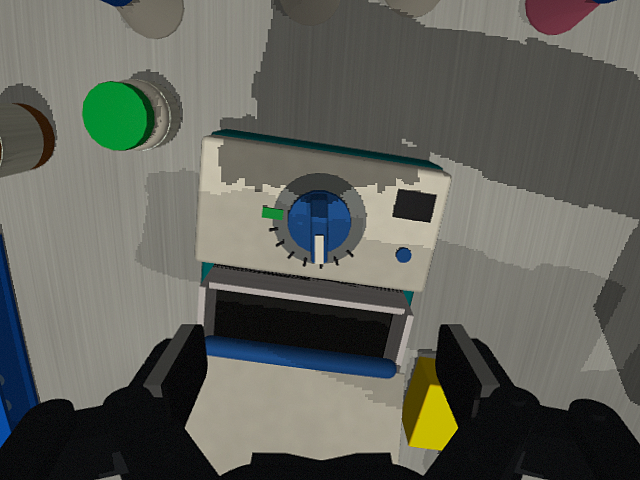

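Dial disc centre about (319,218), stripe from (320,236) to (320,264), green tick (273,212), blue cover bar ends (207,347) and (395,369), deck corners (205,137), (450,175).

Run:
```python
from h import *
d=load('w1')
for nm,px,z in [('disc',[(319.5,218)],.076),('green',[(273,212)],.071),('stripe',[(320,236),(320,264)],.102),('bar',[(207,347),(395,369)],.1),('deck',[(205,137),(450,175),(198,262),(411,291)],.07)]:
    print(nm,px2w(d,px,z).round(4)[:,:2].tolist())
```

```text
disc [[0.4928, -0.0327]]
green [[0.5285, -0.0341]]
stripe [[0.492, -0.0267], [0.4909, -0.0057]]
bar [[0.5755, 0.0699], [0.426, 0.0819]]
deck [[0.5795, -0.0876], [0.3967, -0.07], [0.5883, 0.0107], [0.4142, 0.0265]]
```

Request:
carry_out(
  steps=[
    [0,0,-0.001,0.03,0,0,0],
    [0,0,0,0.035,0,0,0],
    [0,0,0,0.035,0,0,0],
    [0,0,0,0.03,0,0,0],
    [0,0,0,0.015,0,0,0],
    [-1,0,0,0,0,0,0],
    [-1,0,0,0,0,0,0],
    [-1,0,0,0,0,0,0],
    [-1,0,0,0,0,0,0],
    [-1,0,0,0,0,0,0],
    [-1,0,0,0,0,0,0],
  ],
  grip_force=30,
)

```text
clock: 6.28
tcp_pos: [0.4937, -0.0298, 0.1062]
orientation: [0.001, -0.03, 1.0, -0.0]
wrist_force: [3.6, 0.7, 3.2]
finger_gap: 0.0108
```

Request:
carry_out(
  steps=[
    [-1,-0.002,0,0,0,0,0],
    [-1,0,0,0,0,0,0.171],
    [-1,0,0,0,0,0,0.171],
    [-1,0,0,0,0,0,0.171],
    [-1,0,0,0,0,0,0.171],
    [-1,0,0,0,0,0,0.171],
    [-1,0,0,0,0,0,0.171],
    [-1,0,0,0,0,0,0.171],
    [-1,0,0,0,0,0,0.171],
    [-1,0,0,0,0,0,0.171],
    [-1,0,0,0,0,0,0.171],
    [-1,0,0,0,0,0,0],
    [-1,0,0,0,0,0,0],
    [-1,0,0,0,0,0,0],
  ],
)

```text
clock: 8.02
tcp_pos: [0.4935, -0.0293, 0.1062]
orientation: [-0.001, 0.735, 0.678, -0.0]
wrist_force: [-2.5, 2.0, 10.4]
finger_gap: 0.0113
```

Request:
carry_out(
  steps=[
    [0,0,0,0,0,0,0],
    [0,0,0,0,0,0,0],
    [0,0,0,0,0,0,0],
    [0,0,0,-0.04,0,0,0],
    [0,0,0,-0.06,0,0,0],
    [0,0,0,-0.06,0,0,0],
    [0,0,0,0,0,0,0],
  ],
)

```text
clock: 8.9
tcp_pos: [0.4971, -0.0302, 0.2703]
orientation: [0.004, 0.735, 0.678, 0.003]
wrist_force: [0.1, -0.5, -0.2]
finger_gap: 0.0426
```

Run:
```python
from h import *
st(); shot('wrist','w2')
```

```text
t 8.9 tcp [ 0.4971 -0.0302  0.2703] yaw 1.491 q [-0.222  0.151 -0.115  1.296 -0.    -0.142] F [ 0.1 -0.5 -0.2] gap 0.0426
```

View pics/w2.png

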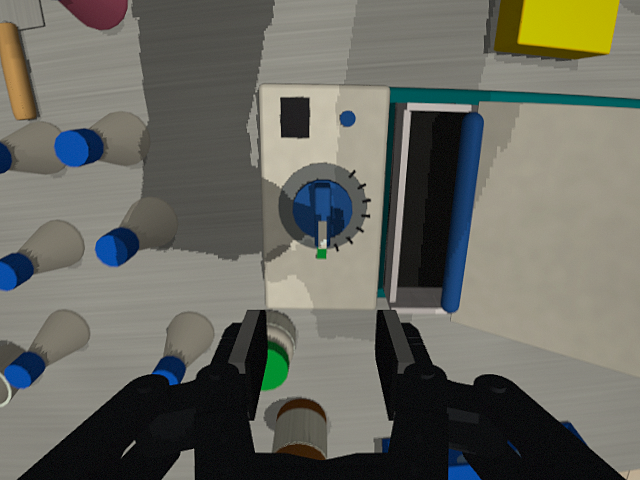

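Dial now points at the green tick: stripe (323,222)→(322,247), tick (321,254). Next the cover: shut the fingers, drop behind the bar at z ≈ 0.108, and push along tool x.

Request:
carry_out(
  steps=[
    [-1,0.03,0,0,0,0,0],
    [-1,0.031,0,0,0,0,0],
    [-1,0,0,0.04,0,0,0],
    [-1,0,0,0.04,0,0,0],
    [-1,0,0,0.04,0,0,0],
    [-1,0,0,0.03,0,0,0],
    [-1,0,0,0.012,0,0,0],
    [-1,0,0,0,0,0,0],
    [-1,0.012,0,0,0,0,0],
    [-1,0.012,0,0,0,0,0],
    [-1,0.012,0,0,0,0,0],
    [-1,0.012,0,0,0,0,0],
    [-1,0.012,0,0,0,0,0],
    [-1,0.012,0,0,0,0,0],
    [-1,0.012,0,0,0,0,0],
    [-1,0,0,0,0,0,0],
  ],
)

```text
clock: 10.95
tcp_pos: [0.5062, 0.1161, 0.1033]
orientation: [-0.0, 0.734, 0.679, 0.0]
wrist_force: [0.7, -0.9, -0.1]
finger_gap: 0.0004
```

Run:
```python
from h import *
st(); d=shot('side','s2'); cv2.imwrite('pics/s2c.png',cv2.resize(d['color'][130:400,230:480,::-1],None,fx=2.2,fy=2.2))
```

```text
t 10.95 tcp [0.5062 0.1161 0.1033] yaw 1.493 q [ 0.071  0.3   -0.35   0.921  0.     0.149] F [ 0.7 -0.9 -0.1] gap 0.0004
```

View pics/s2c.png

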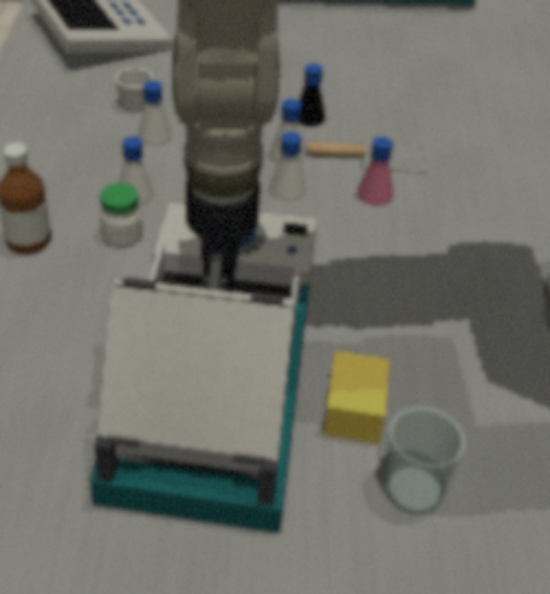

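Request:
carry_out(
  steps=[
    [-1,-0.03,0,0,0,0,0],
    [-1,0,0,0,0,0.15,0],
    [-1,0,0,0,0,0.15,0],
    [-1,0,0,0,0,0.15,0],
    [-1,0,0,0,0,0.15,0],
    [-1,0,0,0,0,0,0],
    [-1,0.0099,0,0.0068,0,0,0],
    [-1,0.0099,0,0.0068,0,0,0],
    [-1,0.0099,0,0.0068,0,0,0],
    [-1,0.0099,0,0.0068,0,0,0],
    [-1,0.0099,0,0.0068,0,0,0],
    [-1,0.0099,0,0.0068,0,0,0],
    [-1,0.0099,0,0.0068,0,0,0],
    [-1,0.0099,0,0.0068,0,0,0],
    [-1,0.0099,0,0.0068,0,0,0],
    [-1,0,0,0,0,0,0],
  ],
)

```text
clock: 13.0
tcp_pos: [0.512, 0.1938, 0.1032]
orientation: [-0.201, 0.701, 0.649, 0.217]
wrist_force: [-0.2, -0.1, -0.7]
finger_gap: -0.0002
```

Request:
carry_out(
  steps=[
    [-1,0.0099,0,0.0068,0,0,0],
    [-1,0.0099,0,0.0068,0,0,0],
    [-1,0.0099,0,0.0068,0,0,0],
    [-1,0,0,0,0,0,0],
  ],
)

```text
clock: 13.5
tcp_pos: [0.5149, 0.2298, 0.1031]
orientation: [-0.201, 0.701, 0.649, 0.217]
wrist_force: [-1.0, -0.3, -0.0]
finger_gap: -0.0
```

Request:
carry_out(
  steps=[
    [-1,0.0099,0,0.0068,0,0,0],
    [-1,0.0099,0,0.0068,0,0,0],
    [-1,0.005,0,0.0034,0,0,0],
    [-1,0.005,0,0.0034,0,0,0],
    [-1,0,0,0,0,0,0],
  ],
)

```text
clock: 14.12
tcp_pos: [0.5179, 0.2652, 0.103]
orientation: [-0.201, 0.702, 0.648, 0.217]
wrist_force: [0.2, 0.3, 0.7]
finger_gap: -0.0001
```

Run:
```python
from h import *
st(); d=shot('side','s3'); cv2.imwrite('pics/s3c.png',cv2.resize(d['color'][130:400,230:480,::-1],None,fx=2.2,fy=2.2))
```

```text
t 14.12 tcp [0.5179 0.2652 0.103 ] yaw 1.492 q [ 0.053  0.329 -0.452  0.7    0.594  0.16 ] F [0.2 0.3 0.7] gap -0.0001
```

View pics/s3c.png

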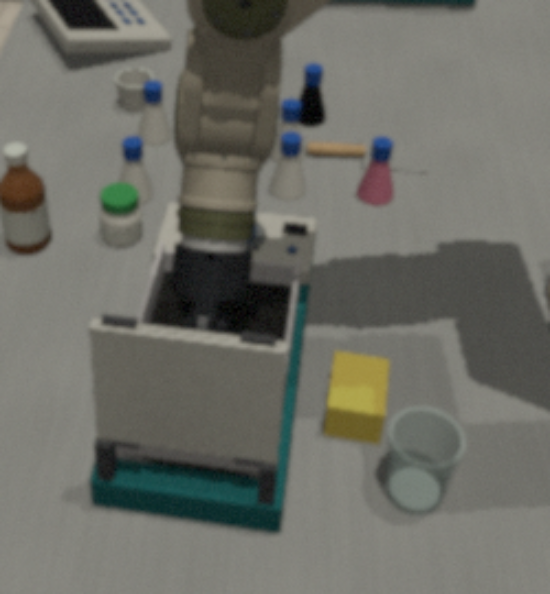

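Nearly upright; continuing until the force rises.

Request:
carry_out(
  steps=[
    [-1,0.005,0,0.0034,0,0,0],
    [-1,0.005,0,0.0034,0,0,0],
    [-1,0.0033,0,0.0023,0,0,0],
    [-1,0,0,0,0,0,0],
  ],
)

```text
clock: 14.68
tcp_pos: [0.5193, 0.2812, 0.103]
orientation: [-0.2, 0.702, 0.648, 0.217]
wrist_force: [0.6, -0.6, 0.4]
finger_gap: -0.0003
```

Request:
carry_out(
  steps=[
    [-1,0.0033,0,0.0023,0,0,0],
    [-1,0.0033,0,0.0023,0,0,0],
    [-1,0,0,0,0,0,0],
  ],
)

```text
clock: 15.05
tcp_pos: [0.5199, 0.2851, 0.1027]
orientation: [-0.198, 0.704, 0.647, 0.215]
wrist_force: [-6.7, -24.6, 11.9]
finger_gap: -0.0
```

Request:
carry_out(
  steps=[
    [-1,-0.0206,0,-0.0142,0,0,0],
    [-1,-0.0206,0,-0.0142,0,0,0],
    [-1,0,0,0,0,-0.15,0],
    [-1,0,0,0,0,-0.15,0],
    [-1,0,0,0,0,-0.15,0],
    [-1,0,0,0,0,-0.15,0],
    [-1,-0.05,0,0,0,0,0],
    [0,-0.02,0,-0.055,0,0,0],
    [0,-0.02,0,-0.055,0,0,0],
    [0,-0.02,0,-0.04,0,0,0],
    [0,-0.05,0,0,0,0,-0.15],
    [0,-0.05,0.008,0,0,0,-0.15],
    [0,-0.05,0.015,0,0,0,-0.15],
    [0,-0.05,0.02,0,0,0,-0.15],
    [0,0,0,0,0,0,-0.18],
    [0,0,0,0,0,0,-0.18],
    [0,0,0,0,0,0,-0.18],
    [0,0,0,0,0,0,-0.18],
    [0,0,0,0,0,0,-0.18],
    [0,0,0,0,0,0,0],
  ],
)

```text
clock: 17.55
tcp_pos: [0.577, -0.0546, 0.253]
orientation: [0.0, 0.076, 0.997, 0.0]
wrist_force: [-0.1, 0.6, 0.2]
finger_gap: 0.0425
```

```bash
cat >> h.py <<'E'
def caps(name):
    d=shot('top',name); im=d['color']
    m=cv2.inRange(cv2.cvtColor(im,cv2.COLOR_RGB2HSV),(105,150,60),(128,255,255)); m[:150]=0
    n,l,s,c=cv2.connectedComponentsWithStats(m)
    for i in range(1,n):
        if 40<s[i,4]<400:
            print(c[i].round(0),s[i,4],'bench',px2w(d,[c[i]],.086)[0,:2].round(3),'tray-z',px2w(d,[c[i]],.141)[0,:2].round(3))
E
python3 - <<'E'
from h import *
st(); caps('top2')
d=load('w2'); print('cam off tool', to(-d['R'].T@d['t']), (-d['R'].T@d['t']).round(3))
E
```

```text
t 17.55 tcp [ 0.577  -0.0546  0.253 ] yaw 2.989 q [-0.233  0.322  0.064  1.314  0.    -1.651] F [-0.1  0.6  0.2] gap 0.0425
[373. 198.] 126 bench [ 0.64  -0.184] tray-z [ 0.628 -0.176]
[441. 205.] 132 bench [ 0.627 -0.327] tray-z [ 0.616 -0.312]
[430. 253.] 130 bench [ 0.526 -0.304] tray-z [ 0.52 -0.29]
[381. 259.] 127 bench [ 0.511 -0.2  ] tray-z [ 0.506 -0.191]
[386. 299.] 129 bench [ 0.428 -0.211] tray-z [ 0.427 -0.202]
[426. 300.] 135 bench [ 0.428 -0.293] tray-z [ 0.427 -0.28 ]
[474. 317.] 134 bench [ 0.395 -0.394] tray-z [ 0.395 -0.375]
[385. 359.] 136 bench [ 0.307 -0.208] tray-z [ 0.312 -0.199]
cam off tool [ 0.167   0.0048 -0.1411] [ 0.413 -0.024  0.394]
```

View pics/top2.png

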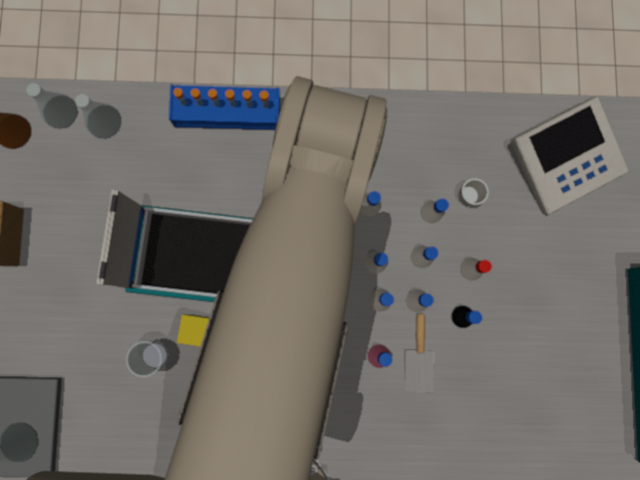

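Run:
```python
from h import *
d=load('top2'); cv2.imwrite('pics/c2.png',cv2.resize(d['color'][175:315,85:265,::-1],None,fx=4,fy=4,interpolation=cv2.INTER_CUBIC))
```

```text
(no output)
```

View pics/c2.png

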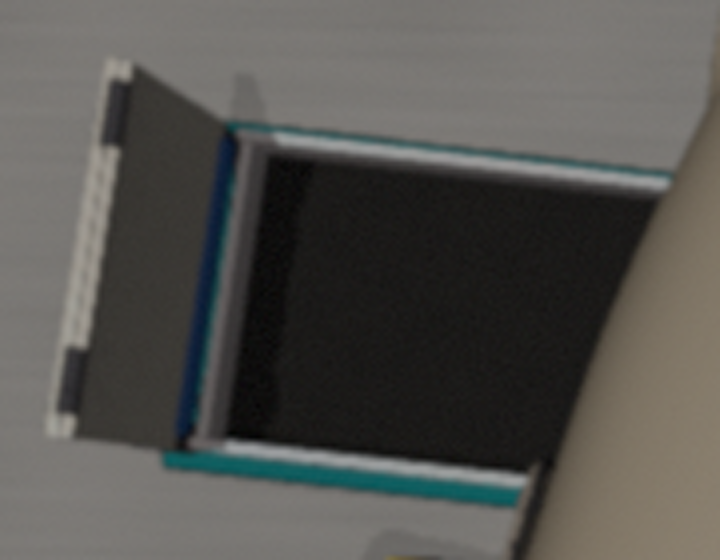

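Both panels are parallel with no gap, and the blue bar sits at the hinge, so the cover is folded. Next I'll check the tray model against the platform's far corners, then pick.

Run:
```python
from h import *
d=load('top2')
print('platform far corners z.055',px2w(d,[(152,214),(142,284)],.055)[:,:2].round(3).tolist())
print('wall tops far z.095: ',px2w(d,[(146,208),(134,285)],.085)[:,:2].round(3).tolist())
T=np.array([.510,.163]);a=-.09;X=np.array([np.cos(a),np.sin(a)]);Y=np.array([-X[1],X[0]])
for x in(-.0775,.0775): print('model',(T+x*X+.13*Y).round(3))
for y in(.074,-.002,-.078):
  for x in(.038,-.038): print('slot',x,y,(T+x*X+y*Y).round(3))
print('A',to([.640,-.184,.25]))
```

```text
platform far corners z.055 [[0.599, 0.285], [0.45, 0.298]]
wall tops far z.095:  [[0.607, 0.29], [0.447, 0.306]]
model [0.444 0.299]
model [0.599 0.286]
slot 0.038 0.074 [0.554 0.233]
slot -0.038 0.074 [0.479 0.24 ]
slot 0.038 -0.002 [0.548 0.158]
slot -0.038 -0.002 [0.472 0.164]
slot 0.038 -0.078 [0.541 0.082]
slot -0.038 -0.078 [0.465 0.089]
A [-0.0821 -0.1182  0.003 ]
```

Request:
carry_out(
  steps=[
    [0.3,0,0,0,0,0,-0.152],
    [0.3,-0.021,-0.043,0,0,0,0],
    [0.3,-0.021,-0.043,0,0,0,0],
    [0.3,-0.021,-0.0434,0,0,0,0],
    [0.3,0,0,0.05,0,0,0],
    [0.3,0,0,0.05,0,0,0],
    [0.3,0,0,0.04,0,0,0],
    [0.3,0,0,0.03,0,0,0],
    [0.3,0,0,0.002,0,0,0],
    [-1,0,0,0,0,0,0],
    [-1,0,0,0,0,0,0],
    [-1,0,0,0,0,0,0],
    [-1,0,0,0,0,0,0],
    [-1,0,0,0,0,0,0],
  ],
  grip_force=40,
)

```text
clock: 19.35
tcp_pos: [0.6414, -0.1845, 0.0831]
orientation: [0.002, -0.001, 1.0, -0.001]
wrist_force: [-0.8, 0.1, 5.1]
finger_gap: 0.0271
```

Request:
carry_out(
  steps=[
    [-1,0,0,-0.045,0,0,0],
    [-1,0,0,-0.06,0,0,0],
    [-1,0,0,-0.06,0,0,0],
    [-1,0.0087,0.0418,0,0,0,0],
    [-1,0.0087,0.0418,0,0,0,0],
    [-1,0.0087,0.0418,0,0,0,0],
    [-1,0.0087,0.0418,0,0,0,0],
    [-1,0.0087,0.0418,0,0,0,0],
    [-1,0.0087,0.0418,0,0,0,0],
    [-1,0.0087,0.0418,0,0,0,0],
    [-1,0.0087,0.0418,0,0,0,0],
    [-1,0.0087,0.0418,0,0,0,0],
    [-1,0.0087,0.0418,0,0,0,0],
    [-1,0,0,0,0,0,0],
    [-1,0,0,0.04,0,0,0],
    [-1,0,0,0.04,0,0,0],
    [-1,0,0,0.02,0,0,0],
    [-1,0,0,0,0,0,0],
  ],
)

```text
clock: 21.6
tcp_pos: [0.5514, 0.2325, 0.1442]
orientation: [-0.002, -0.0, 1.0, -0.001]
wrist_force: [0.0, -1.1, -0.2]
finger_gap: 0.0271
```

Request:
carry_out(
  steps=[
    [-1,0,0,0.004,0,0,0],
    [-1,0,0,0.001,0,0,0],
    [-1,0,0,0,0,0,0],
  ],
)

```text
clock: 21.98
tcp_pos: [0.5531, 0.2339, 0.1419]
orientation: [0.001, -0.001, 1.0, 0.0]
wrist_force: [0.1, 0.7, -0.6]
finger_gap: 0.0274
```

Request:
carry_out(
  steps=[
    [0.1,0,0,0,0,0,0],
    [0.1,0,0,0,0,0,0],
    [0.1,0,0,0,0,0,0],
    [0.1,0,0,-0.03,0,0,0],
    [0.1,0,0,-0.05,0,0,0],
    [0.3,0,-0.02,-0.04,0,0,0],
    [0.3,0,0,0,0,0,0],
  ],
)

```text
clock: 22.85
tcp_pos: [0.5546, 0.2135, 0.2652]
orientation: [0.004, -0.0, 1.0, 0.001]
wrist_force: [-0.2, 0.1, -0.9]
finger_gap: 0.056
```

Run:
```python
from h import *
st(); caps('top3'); shot('wrist','w3')
```

```text
t 22.85 tcp [0.5546 0.2135 0.2652] yaw -3.141 q [ 0.233  0.342  0.123  1.344 -0.    -1.338] F [-0.2  0.1 -0.9] gap 0.056
[441. 205.] 131 bench [ 0.628 -0.327] tray-z [ 0.617 -0.312]
[167. 230.] 152 bench [0.561 0.245] tray-z [0.554 0.232]
[430. 253.] 129 bench [ 0.526 -0.304] tray-z [ 0.52 -0.29]
[380. 259.] 126 bench [ 0.511 -0.2  ] tray-z [ 0.506 -0.191]
[298. 267.] 291 bench [ 0.491 -0.028] tray-z [ 0.487 -0.027]
[386. 299.] 129 bench [ 0.428 -0.211] tray-z [ 0.427 -0.202]
[426. 300.] 133 bench [ 0.428 -0.293] tray-z [ 0.427 -0.28 ]
[474. 317.] 139 bench [ 0.395 -0.393] tray-z [ 0.395 -0.375]
[385. 359.] 134 bench [ 0.307 -0.208] tray-z [ 0.312 -0.199]
```

View pics/w3.png

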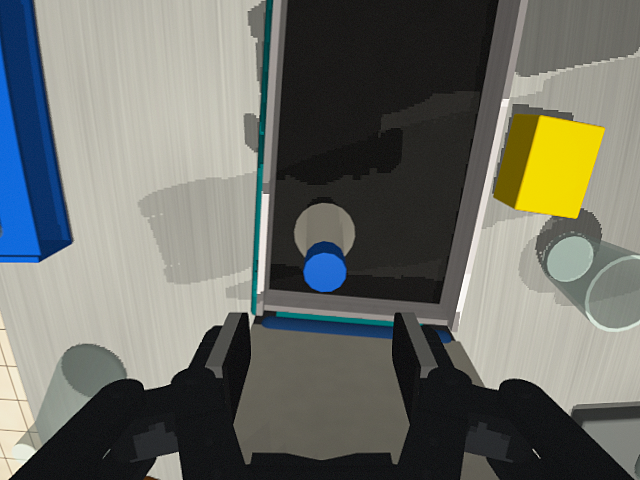

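Flask stands upright at (323,240–290 px) in the far-left slot. Next: the flask at (0.628,-0.327).

Request:
carry_out(
  steps=[
    [0.3,-0.0067,-0.0491,0,0,0,0],
    [0.3,-0.0067,-0.0491,0,0,0,0],
    [0.3,-0.0067,-0.0491,0,0,0,0],
    [0.3,-0.0067,-0.0491,0,0,0,0],
    [0.3,-0.0067,-0.0491,0,0,0,0],
    [0.3,-0.0067,-0.0491,0,0,0,0],
    [0.3,-0.0067,-0.0491,0,0,0,0],
    [0.3,-0.0067,-0.0491,0,0,0,0],
    [0.3,-0.0067,-0.0491,0,0,0,0],
    [0.3,-0.0067,-0.0491,0,0,0,0],
    [0.3,-0.0067,-0.0491,0,0,0,0],
    [0.3,0,0,0,0,0,0],
    [0.3,0,0,0.06,0,0,0],
    [0.3,0,0,0.05,0,0,0],
    [0.3,0,0,0.05,0,0,0],
    [0.3,0,0,0.022,0,0,0],
    [0.3,0,0,0,0,0,0],
  ],
)

```text
clock: 25.08
tcp_pos: [0.625, -0.3232, 0.0753]
orientation: [-0.003, -0.001, 1.0, 0.002]
wrist_force: [-0.2, 0.0, -0.4]
finger_gap: 0.0554
```

Request:
carry_out(
  steps=[
    [-1,0,0,0,0,0,0],
    [-1,0,0,0,0,0,0],
    [-1,0,0,0,0,0,0],
    [-1,0,0,0,0,0,0],
    [-1,0,0,-0.04,0,0,0],
    [-1,0,0,-0.06,0,0,0],
    [-1,0,0,-0.06,0,0,0],
    [-1,0,0,0,0,0,0],
  ],
)

```text
clock: 26.08
tcp_pos: [0.6292, -0.3277, 0.2462]
orientation: [0.005, -0.001, 1.0, -0.003]
wrist_force: [0.1, -1.3, 0.4]
finger_gap: 0.0268
```

Request:
carry_out(
  steps=[
    [-1,0.0124,0.0473,-0.01,0,0,0],
    [-1,0.0124,0.0473,0,0,0,0],
    [-1,0.0124,0.0473,0,0,0,0],
    [-1,0.0124,0.0473,0,0,0,0],
    [-1,0.0124,0.0473,0,0,0,0],
    [-1,0.0124,0.0473,0,0,0,0],
    [-1,0.0124,0.0473,0,0,0,0],
    [-1,0.0124,0.0473,0,0,0,0],
    [-1,0.0124,0.0473,0,0,0,0],
    [-1,0.0124,0.0473,0,0,0,0],
    [-1,0.0124,0.0473,0,0,0,0],
    [-1,0.0124,0.0473,0,0,0,0],
    [-1,0,0,0,0,0,0],
    [-1,0,0,0.05,0,0,0],
    [-1,0,0,0.04,0,0,0],
    [-1,0,0,0.018,0,0,0],
    [-1,0,0,0,0,0,0],
    [-1,0,0,0,0,0,0],
  ],
)

```text
clock: 28.32
tcp_pos: [0.478, 0.2408, 0.1416]
orientation: [0.0, -0.0, 1.0, -0.0]
wrist_force: [0.2, -0.7, -0.4]
finger_gap: 0.0271
```

Request:
carry_out(
  steps=[
    [-1,0,0,0.003,0,0,0],
    [-1,0,0,0.002,0,0,0],
    [-1,0,0,0,0,0,0],
  ],
)

```text
clock: 28.7
tcp_pos: [0.4775, 0.2413, 0.1363]
orientation: [0.0, -0.001, 1.0, 0.0]
wrist_force: [0.7, 0.1, 0.1]
finger_gap: 0.0269
```

Request:
carry_out(
  steps=[
    [0.1,0,0,0,0,0,0],
    [0.1,0,0,0,0,0,0],
    [0.1,0,0,0,0,0,0],
    [0.1,0,0,-0.03,0,0,0],
    [0.1,0,0,-0.05,0,0,0],
    [0.3,0,-0.02,-0.04,0,0,0],
    [0.3,0,0,0,0,0,0],
  ],
)

```text
clock: 29.58
tcp_pos: [0.4794, 0.2211, 0.2599]
orientation: [0.003, -0.0, 1.0, 0.001]
wrist_force: [0.3, -0.8, 0.5]
finger_gap: 0.0554
```

Run:
```python
from h import *
st(); caps('top4')
```

```text
t 29.57 tcp [0.4794 0.2211 0.2599] yaw -3.141 q [ 0.28   0.213 -0.063  1.287 -0.    -1.291] F [ 0.3 -0.8  0.5] gap 0.0554
[165. 230.] 184 bench [0.56  0.248] tray-z [0.553 0.234]
[430. 253.] 129 bench [ 0.526 -0.304] tray-z [ 0.52 -0.29]
[381. 259.] 128 bench [ 0.511 -0.2  ] tray-z [ 0.506 -0.191]
[298. 267.] 291 bench [ 0.491 -0.028] tray-z [ 0.487 -0.027]
[161. 268.] 170 bench [0.482 0.252] tray-z [0.478 0.238]
[386. 299.] 130 bench [ 0.428 -0.211] tray-z [ 0.427 -0.202]
[426. 300.] 133 bench [ 0.428 -0.293] tray-z [ 0.427 -0.28 ]
[474. 317.] 138 bench [ 0.395 -0.393] tray-z [ 0.395 -0.375]
[385. 359.] 136 bench [ 0.307 -0.209] tray-z [ 0.312 -0.199]
```

Request:
carry_out(
  steps=[
    [0.3,-0.0044,-0.0477,0,0,0,0],
    [0.3,-0.0044,-0.0477,0,0,0,0],
    [0.3,-0.0044,-0.0477,0,0,0,0],
    [0.3,-0.0044,-0.0477,0,0,0,0],
    [0.3,-0.0044,-0.0477,0,0,0,0],
    [0.3,-0.0044,-0.0477,0,0,0,0],
    [0.3,-0.0044,-0.0477,0,0,0,0],
    [0.3,-0.0044,-0.0477,0,0,0,0],
    [0.3,-0.0044,-0.0477,0,0,0,0],
    [0.3,-0.0044,-0.0477,0,0,0,0],
    [0.3,-0.0044,-0.0477,0,0,0,0],
    [0.3,0,0,0,0,0,0],
    [0.3,0,0,0.06,0,0,0],
    [0.3,0,0,0.05,0,0,0],
    [0.3,0,0,0.05,0,0,0],
    [0.3,0,0,0.018,0,0,0],
    [0.3,0,0,0,0,0,0],
  ],
)

```text
clock: 31.75
tcp_pos: [0.5249, -0.3008, 0.0753]
orientation: [-0.002, -0.001, 1.0, 0.002]
wrist_force: [-0.3, 0.7, 0.3]
finger_gap: 0.0553
```

Request:
carry_out(
  steps=[
    [-1,0,0,0,0,0,0],
    [-1,0,0,0,0,0,0],
    [-1,0,0,0,0,0,0],
    [-1,0,0,0,0,0,0],
    [-1,0,0,-0.05,0,0,0],
    [-1,0,0,-0.06,0,0,0],
    [-1,0,0,-0.06,0,0,0],
    [-1,-0.0022,0.0462,0,0,0,0],
    [-1,-0.0022,0.0462,0,0,0,0],
    [-1,-0.0022,0.0462,0,0,0,0],
    [-1,-0.0022,0.0462,0,0,0,0],
    [-1,-0.0022,0.0462,0,0,0,0],
    [-1,-0.0022,0.0462,0,0,0,0],
    [-1,-0.0022,0.0462,0,0,0,0],
    [-1,-0.0022,0.0462,0,0,0,0],
    [-1,-0.0022,0.0462,0,0,0,0],
    [-1,-0.0022,0.0462,0,0,0,0],
    [-1,0,0,0,0,0,0],
  ],
)

```text
clock: 34.0
tcp_pos: [0.5476, 0.1614, 0.2478]
orientation: [-0.0, -0.003, 1.0, 0.0]
wrist_force: [0.3, -1.4, -1.0]
finger_gap: 0.0268
```

Request:
carry_out(
  steps=[
    [-1,0,0,0.05,0,0,0],
    [-1,0,0,0.04,0,0,0],
    [-1,0,0,0.018,0,0,0],
    [-1,0,0,0,0,0,0],
    [-1,0,0,0,0,0,0],
  ],
)

```text
clock: 34.62
tcp_pos: [0.5487, 0.158, 0.1411]
orientation: [0.001, -0.0, 1.0, -0.0]
wrist_force: [1.3, -0.1, -0.9]
finger_gap: 0.0264
```

Same height pattern as before: lower 5 mm more, then release.

Request:
carry_out(
  steps=[
    [-1,0,0,0.003,0,0,0],
    [-1,0,0,0.002,0,0,0],
    [-1,0,0,0,0,0,0],
    [0.1,0,0,0,0,0,0],
    [0.1,0,0,0,0,0,0],
    [0.1,0,0,0,0,0,0],
    [0.1,0,0,-0.03,0,0,0],
    [0.1,0,0,-0.05,0,0,0],
    [0.3,0,-0.02,-0.04,0,0,0],
    [0.3,0,0,0,0,0,0],
  ],
)

```text
clock: 35.88
tcp_pos: [0.5501, 0.138, 0.2591]
orientation: [0.004, -0.0, 1.0, 0.0]
wrist_force: [-0.1, 0.3, -0.1]
finger_gap: 0.0555
```

Run:
```python
from h import *
st(); caps('top5')
```

```text
t 35.88 tcp [0.5501 0.138  0.2591] yaw -3.141 q [ 0.104  0.29   0.035  1.309 -0.    -1.467] F [-0.1  0.3 -0.1] gap 0.0555
[209. 235.] 46 bench [0.554 0.157] tray-z [0.546 0.148]
[381. 259.] 128 bench [ 0.511 -0.2  ] tray-z [ 0.506 -0.191]
[298. 267.] 286 bench [ 0.491 -0.027] tray-z [ 0.487 -0.027]
[386. 299.] 129 bench [ 0.428 -0.211] tray-z [ 0.427 -0.202]
[426. 300.] 135 bench [ 0.428 -0.293] tray-z [ 0.427 -0.28 ]
[474. 317.] 138 bench [ 0.395 -0.393] tray-z [ 0.395 -0.375]
[385. 359.] 136 bench [ 0.307 -0.209] tray-z [ 0.312 -0.2  ]
```

Request:
carry_out(
  steps=[
    [0.3,0.0121,-0.0431,0,0,0,0],
    [0.3,0.0121,-0.0431,0,0,0,0],
    [0.3,0.0121,-0.0431,0,0,0,0],
    [0.3,0.0121,-0.0431,0,0,0,0],
    [0.3,0.0121,-0.0431,0,0,0,0],
    [0.3,0.0121,-0.0431,0,0,0,0],
    [0.3,0.0121,-0.0431,0,0,0,0],
    [0.3,0.0121,-0.0431,0,0,0,0],
    [0.3,0.0121,-0.0431,0,0,0,0],
    [0.3,0.0121,-0.0431,0,0,0,0],
    [0.3,0,0,0,0,0,0],
    [0.3,0,0,0.06,0,0,0],
    [0.3,0,0,0.05,0,0,0],
    [0.3,0,0,0.05,0,0,0],
    [0.3,0,0,0.017,0,0,0],
    [0.3,0,0,0,0,0,0],
  ],
)

```text
clock: 37.92
tcp_pos: [0.4263, -0.2899, 0.0758]
orientation: [-0.002, -0.001, 1.0, 0.002]
wrist_force: [0.2, -0.7, 1.3]
finger_gap: 0.0558
```

Request:
carry_out(
  steps=[
    [-1,0,0,0,0,0,0],
    [-1,0,0,0,0,0,0],
    [-1,0,0,0,0,0,0],
    [-1,0,0,0,0,0,0],
    [-1,0,0,-0.05,0,0,0],
    [-1,0,0,-0.06,0,0,0],
    [-1,0,0,-0.06,0,0,0],
    [-1,-0.0044,0.0457,0,0,0,0],
    [-1,-0.0044,0.0457,0,0,0,0],
    [-1,-0.0044,0.0457,0,0,0,0],
    [-1,-0.0044,0.0457,0,0,0,0],
    [-1,-0.0044,0.0457,0,0,0,0],
    [-1,-0.0044,0.0457,0,0,0,0],
    [-1,-0.0044,0.0457,0,0,0,0],
    [-1,-0.0044,0.0457,0,0,0,0],
    [-1,-0.0044,0.0457,0,0,0,0],
    [-1,-0.0044,0.0457,0,0,0,0],
    [-1,0,0,0,0,0,0],
  ],
)

```text
clock: 40.17
tcp_pos: [0.4707, 0.1669, 0.2478]
orientation: [-0.0, -0.003, 1.0, 0.0]
wrist_force: [0.4, -0.2, -1.7]
finger_gap: 0.0269
```

Request:
carry_out(
  steps=[
    [-1,0,0,0.05,0,0,0],
    [-1,0,0,0.04,0,0,0],
    [-1,0,0,0.018,0,0,0],
    [-1,0,0,0,0,0,0],
    [-1,0,0,0.003,0,0,0],
    [-1,0,0,0,0,0,0],
    [-1,0,0,0,0,0,0],
  ],
)

```text
clock: 41.05
tcp_pos: [0.4716, 0.1645, 0.1379]
orientation: [0.001, -0.001, 1.0, 0.0]
wrist_force: [-0.0, 0.7, -1.5]
finger_gap: 0.0267
```

Request:
carry_out(
  steps=[
    [-1,0,0,0.002,0,0,0],
    [-1,0,0,0,0,0,0],
    [0.1,0,0,0,0,0,0],
    [0.1,0,0,0,0,0,0],
    [0.1,0,0,0,0,0,0],
    [0.1,0,0,-0.03,0,0,0],
    [0.1,0,0,-0.05,0,0,0],
    [0.3,0,-0.02,-0.04,0,0,0],
    [0.3,0,0,0,0,0,0],
  ],
)

```text
clock: 42.18
tcp_pos: [0.473, 0.1441, 0.2586]
orientation: [0.003, -0.0, 1.0, 0.0]
wrist_force: [-0.3, -1.0, 0.3]
finger_gap: 0.0549
```

Run:
```python
from h import *
st(); caps('top6')
```

```text
t 42.17 tcp [0.473  0.1441 0.2586] yaw -3.141 q [ 0.133  0.149 -0.145  1.269 -0.    -1.438] F [-0.3 -1.   0.3] gap 0.0549
[206. 234.] 132 bench [0.554 0.163] tray-z [0.547 0.154]
[381. 259.] 128 bench [ 0.511 -0.2  ] tray-z [ 0.506 -0.191]
[297. 267.] 305 bench [ 0.491 -0.027] tray-z [ 0.487 -0.027]
[386. 299.] 129 bench [ 0.428 -0.211] tray-z [ 0.427 -0.202]
[474. 317.] 134 bench [ 0.395 -0.394] tray-z [ 0.395 -0.375]
[385. 359.] 136 bench [ 0.307 -0.208] tray-z [ 0.312 -0.199]
```

Request:
carry_out(
  steps=[
    [0.3,-0.0049,-0.0431,0,0,0,0],
    [0.3,-0.0049,-0.0431,0,0,0,0],
    [0.3,-0.0049,-0.0431,0,0,0,0],
    [0.3,-0.0049,-0.0431,0,0,0,0],
    [0.3,-0.0049,-0.0431,0,0,0,0],
    [0.3,-0.0049,-0.0431,0,0,0,0],
    [0.3,-0.0049,-0.0431,0,0,0,0],
    [0.3,-0.0049,-0.0431,0,0,0,0],
    [0.3,0,0,0,0,0,0],
    [0.3,0,0,0.06,0,0,0],
    [0.3,0,0,0.05,0,0,0],
    [0.3,0,0,0.05,0,0,0],
    [0.3,0,0,0.017,0,0,0],
    [0.3,0,0,0,0,0,0],
  ],
)

```text
clock: 43.98
tcp_pos: [0.5087, -0.1979, 0.0756]
orientation: [-0.002, -0.001, 1.0, 0.002]
wrist_force: [-0.6, -0.4, -0.2]
finger_gap: 0.0556
```

Request:
carry_out(
  steps=[
    [-1,0,0,0,0,0,0],
    [-1,0,0,0,0,0,0],
    [-1,0,0,0,0,0,0],
    [-1,0,0,0,0,0,0],
    [-1,0,0,-0.05,0,0,0],
    [-1,0,0,-0.06,0,0,0],
    [-1,0,0,-0.06,0,0,0],
    [-1,-0.0043,0.0403,0,0,0,0],
    [-1,-0.0043,0.0403,0,0,0,0],
    [-1,-0.0043,0.0403,0,0,0,0],
    [-1,-0.0043,0.0403,0,0,0,0],
    [-1,-0.0043,0.0403,0,0,0,0],
    [-1,-0.0043,0.0403,0,0,0,0],
    [-1,-0.0043,0.0403,0,0,0,0],
    [-1,0,0,0,0,0,0],
  ],
)

```text
clock: 45.85
tcp_pos: [0.5402, 0.0842, 0.2479]
orientation: [-0.0, -0.003, 1.0, 0.0]
wrist_force: [0.3, -0.2, -0.9]
finger_gap: 0.0267
```

Request:
carry_out(
  steps=[
    [-1,0,0,0.05,0,0,0],
    [-1,0,0,0.04,0,0,0],
    [-1,0,0,0.018,0,0,0],
    [-1,0,0,0,0,0,0],
    [-1,0,0,0.003,0,0,0],
    [-1,0,0,0,0,0,0],
    [-1,0,0,0,0,0,0],
  ],
)

```text
clock: 46.72
tcp_pos: [0.541, 0.0818, 0.138]
orientation: [0.001, -0.001, 1.0, -0.0]
wrist_force: [0.3, 0.6, -1.0]
finger_gap: 0.027
```

Request:
carry_out(
  steps=[
    [-1,0,0,0.002,0,0,0],
    [-1,0,0,0,0,0,0],
    [0.1,0,0,0,0,0,0],
    [0.1,0,0,0,0,0,0],
    [0.1,0,0,0,0,0,0],
    [0.1,0,0,-0.03,0,0,0],
    [0.1,0,0,-0.05,0,0,0],
    [0.3,0,-0.02,-0.04,0,0,0],
    [0.3,0,0,0,0,0,0],
  ],
)

```text
clock: 47.85
tcp_pos: [0.5426, 0.061, 0.2589]
orientation: [0.004, -0.0, 1.0, -0.0]
wrist_force: [1.1, -0.4, -0.4]
finger_gap: 0.0555
```

Run:
```python
from h import *
st(); caps('top7')
```

```text
t 47.85 tcp [0.5426 0.061  0.2589] yaw -3.141 q [-0.035  0.248 -0.02   1.295 -0.    -1.606] F [ 1.1 -0.4 -0.4] gap 0.0555
[298. 267.] 248 bench [ 0.491 -0.028] tray-z [ 0.487 -0.028]
[386. 299.] 132 bench [ 0.428 -0.211] tray-z [ 0.427 -0.202]
[474. 317.] 137 bench [ 0.395 -0.394] tray-z [ 0.395 -0.375]
[385. 359.] 138 bench [ 0.307 -0.209] tray-z [ 0.312 -0.199]
```

Request:
carry_out(
  steps=[
    [0.3,0.0161,-0.039,0,0,0,0],
    [0.3,0.0161,-0.039,0,0,0,0],
    [0.3,0.0161,-0.039,0,0,0,0],
    [0.3,0.0161,-0.039,0,0,0,0],
    [0.3,0.0161,-0.039,0,0,0,0],
    [0.3,0.0161,-0.039,0,0,0,0],
    [0.3,0.0161,-0.039,0,0,0,0],
    [0.3,0,0,0,0,0,0],
    [0.3,0,0,0.06,0,0,0],
    [0.3,0,0,0.05,0,0,0],
    [0.3,0,0,0.05,0,0,0],
    [0.3,0,0,0.017,0,0,0],
    [0.3,0,0,0,0,0,0],
  ],
)

```text
clock: 49.52
tcp_pos: [0.4266, -0.209, 0.0759]
orientation: [-0.002, -0.001, 1.0, 0.002]
wrist_force: [0.1, -0.2, 0.8]
finger_gap: 0.0554
```

Request:
carry_out(
  steps=[
    [-1,0,0,0,0,0,0],
    [-1,0,0,0,0,0,0],
    [-1,0,0,0,0,0,0],
    [-1,0,0,0,0,0,0],
    [-1,0,0,-0.05,0,0,0],
    [-1,0,0,-0.06,0,0,0],
    [-1,0,0,-0.06,0,0,0],
    [-1,-0.0053,0.0429,0,0,0,0],
    [-1,-0.0053,0.0429,0,0,0,0],
    [-1,-0.0053,0.0429,0,0,0,0],
    [-1,-0.0053,0.0429,0,0,0,0],
    [-1,-0.0053,0.0429,0,0,0,0],
    [-1,-0.0053,0.0429,0,0,0,0],
    [-1,-0.0053,0.0429,0,0,0,0],
    [-1,0,0,0,0,0,0],
  ],
)

```text
clock: 51.4
tcp_pos: [0.4645, 0.0913, 0.2479]
orientation: [-0.0, -0.003, 1.0, 0.0]
wrist_force: [-0.7, -0.7, -0.8]
finger_gap: 0.0271
```

Request:
carry_out(
  steps=[
    [-1,0,0,0.05,0,0,0],
    [-1,0,0,0.04,0,0,0],
    [-1,0,0,0.018,0,0,0],
    [-1,0,0,0,0,0,0],
    [-1,0,0,0.003,0,0,0],
    [-1,0,0,0,0,0,0],
    [-1,0,0,0,0,0,0],
  ],
)

```text
clock: 52.28
tcp_pos: [0.4654, 0.089, 0.1379]
orientation: [0.001, -0.001, 1.0, -0.0]
wrist_force: [-0.1, 0.8, -0.1]
finger_gap: 0.027
```

Request:
carry_out(
  steps=[
    [-1,0,0,0.002,0,0,0],
    [-1,0,0,0,0,0,0],
    [0.1,0,0,0,0,0,0],
    [0.1,0,0,0,0,0,0],
    [0.1,0,0,0,0,0,0],
    [0.1,0,0,-0.03,0,0,0],
    [0.1,0,0,-0.05,0,0,0],
    [0.3,0,-0.02,-0.04,0,0,0],
    [0.3,0,-0.05,0,0,0,0],
    [0.3,0,-0.05,0,0,0,0],
    [0.3,0,-0.05,0,0,0,0],
    [0.3,0,-0.05,0,0,0,0],
    [0.3,0,-0.05,0,0,0,0],
    [0.3,0,-0.05,0,0,0,0],
    [0.3,0,-0.05,0,0,0,0],
    [0.3,0,-0.05,0,0,0,0],
    [0.3,0,0,0,0,0,0],
    [0.3,0,0,0,0,0,0],
  ],
)

```text
clock: 54.52
tcp_pos: [0.4651, -0.3306, 0.2548]
orientation: [-0.0, -0.0, 1.0, 0.0]
wrist_force: [-0.2, 0.8, -0.9]
finger_gap: 0.0555
```

Run:
```python
from h import *
st(); caps('top8'); e=shot('side','s8')
d=load('top8'); a=cv2.resize(d['color'][175:375,85:285,::-1],(400,400),interpolation=cv2.INTER_CUBIC); b=cv2.resize(e['color'][180:380,230:430,::-1],(400,400),interpolation=cv2.INTER_CUBIC)
cv2.imwrite('pics/fin.png',np.hstack([a,b])); cv2.imwrite('pics/topfull.png',d['color'][:,:,::-1])
```

```text
t 54.52 tcp [ 0.4651 -0.3306  0.2548] yaw -3.141 q [-0.759  0.304  0.045  1.312  0.    -2.33 ] F [-0.2  0.8 -0.9] gap 0.0555
[135. 250.] 76 bench [0.518 0.308] tray-z [0.512 0.291]
[165. 230.] 193 bench [0.56  0.248] tray-z [0.553 0.234]
[205. 234.] 180 bench [0.555 0.166] tray-z [0.547 0.157]
[243. 238.] 165 bench [0.548 0.087] tray-z [0.541 0.082]
[298. 267.] 291 bench [ 0.491 -0.028] tray-z [ 0.487 -0.028]
[161. 268.] 193 bench [0.482 0.253] tray-z [0.479 0.239]
[200. 273.] 173 bench [0.474 0.173] tray-z [0.471 0.163]
[238. 277.] 146 bench [0.467 0.094] tray-z [0.464 0.088]
[472. 317.] 63 bench [ 0.394 -0.39 ] tray-z [ 0.394 -0.372]
[385. 359.] 133 bench [ 0.307 -0.209] tray-z [ 0.312 -0.2  ]
```

View pics/fin.png

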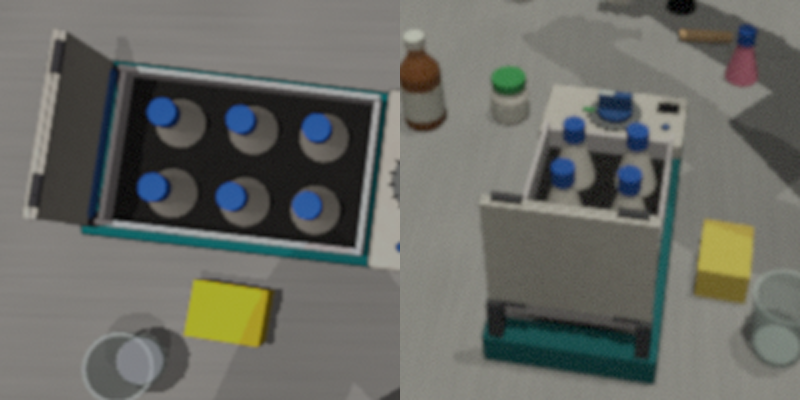

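View pics/topfull.png

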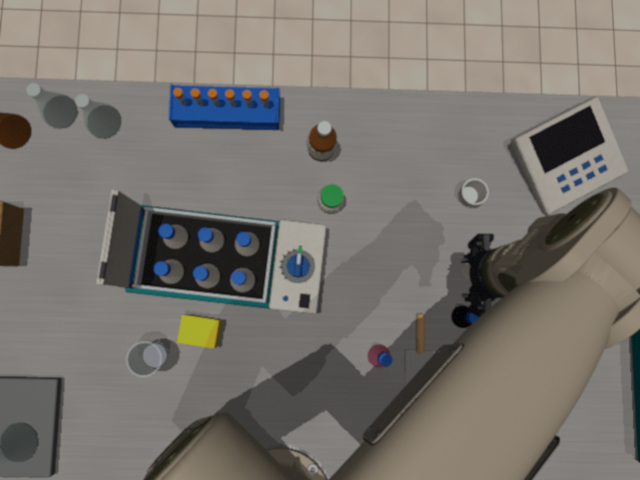

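All six flasks stand upright in the tray, the dial stripe points at the tick, and the cover is folded. Handing in.

```bash
python3 -c "
from workcell import env
print(env.hand_in())"
```

```text
the job is handed in; nothing more can be done
None
```

The job is done and handed in at about 54.5 s of the 210 s. `hand_in()` reports no verdict.

**What I did:**
- **Dial:** I gripped the bar and turned it about −1.71 rad, so its pointer reads zero.
- **Cover:** I pushed the free-edge bar to the hinge until it reached its stop, where the force read about 25 N.
- **Flasks:** I stood all six blue-capped flasks on the platform in a 2 by 3 grid.

**Last checks:**
- **Flasks:** From the last top image, the caps are within about 4 mm of their planned slots. All six look upright in the top view. In the side view I could make out only four, because the cover hides the far pair.
- **Dial and cover:** The dial stripe points at the green tick, and the two cover panels lie parallel with no visible gap. I judged both from the images, because the joint angles cannot be read.
- **Other objects:** The beaker, bottle, jar, tip box and cup, and the pink and black look-alikes, look unmoved. In the final view the arm hid the red flask and most of the spatula. The red flask was still in place in the last clear picture, just before the flask picks. I never gripped it, and the arm stopped well above it.

The only disagreement was that the dial's centre differed by about 3 to 4 mm between two sightings. I took a point in between, and the grip held.

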